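# Swing the pinned detergent drawer into its bay

### The job

The long white detergent drawer stands on a steel locating pin at its rear corner and sticks out across the teardown bench. Swing it a quarter turn around that pin until its long side lies along the low wooden batten, in its taped bay. Keep it flat on the bench and on its pin, and do not shift the smaller white drawer.

Things in the scene. Friction and masses are not known exactly. Their poses are not given: they have to be found in the camera images.
- drawer: Long white plastic drawer, an open box 200 x 115 mm, walls 50 mm high, 4 mm thick, about 0.35 kg, lying loose with a 16 mm hole in its floor over the jig's 12 mm pin. Origin: hole centre, on the underside. x runs along its length to the front panel, y across, z up; outer faces at x = -22 and +178, y = -22 and +93 mm. It starts 75 to 100 degrees counter-clockwise (from above) of its bay.
- drawer_front (a point): Centre of the outer face of the long drawer's front panel (115 mm wide, 60 mm high, 12 mm thick), at its free end, 30 mm above the bench; 178 mm along x and 35.5 mm along y from the drawer's origin.
- jig: Fixed jig: upright steel pin, 12 mm thick, 62 mm high, and a wooden batten, 100 x 22 x 30 mm high. Origin: pin axis at bench height. x runs parallel to the batten, y from batten to bay, z up. The batten spans x = 70 to 170, y = -47 to -25 mm and stops the drawer when its side y = -22 mm meets it. Flat tape marks the bay; in it the drawer's axes match the jig's.
- small_drawer: A bystander: a smaller white detergent drawer, 125 x 85 x 40 mm high (front panel 50 mm high), loose, not on a pin, to be left where it lies. Origin: centre of its underside; x runs along its length towards its front panel.
Not all that is in view belongs to the job. What is shaped like the drawer but green or yellow is not meant.

How it is judged (in metres and radians):
At the end, for the whole second after the job is handed in: The long drawer lies flat and still (tilt under 0.1 rad, under 10 mm up), hole within 12 mm of the pin, its length within 10 degrees of the batten's, its front panel at the batten's far end (over 120 mm along it from the pin); the small drawer is within 20 mm of its start (angle between the x axis of drawer and the x axis of jig, either way round below 0.175 rad and x of drawer_front in the frame of jig above 0.12 m and horizontal distance between drawer and jig below 0.012 m and angle between drawer's own z axis and vertical below 0.1 rad and height (world z) of drawer below 0.01 m and distance of small_drawer from where it was at the start of the episode below 0.02 m and linear speed of drawer below 0.02 m/s); the robot touches nothing.
It fails at once if the long drawer is lifted or tipped off its pin (horizontal distance between drawer and jig above 0.02 m or angle between drawer's own z axis and vertical above 0.35 rad or height (world z) of drawer above 0.03 m).
It fails at once if the small drawer is shifted by more than 20 mm (distance of small_drawer from where it was at the start of the episode above 0.02 m).
It also fails if it takes over 35 s, if anything falls off the work surface, if the arm or the gripper's body presses on something with over 40 N, if the wrist force passes 120 N, or if a joint passes its speed limit or range.

### The arm

A 7-joint arm with a two-finger parallel gripper is mounted at the origin on the work surface. World frame = base frame: x ahead of the robot, y to its left, z up, the work surface at z = 0. Lengths are in m, angles in degrees, forces in N, time in s.
With the tool pointing down it reaches from about 0.425 to 0.875 m from the base axis. Payload 4.7 kg.
Tool frame: the origin (TCP) lies at the very end of the fingers, on their centre line; the grasp point (between the pads) lies 19 mm behind it; z points along the fingers, y is the line along which they close (so a half turn about z gives the same grasp; the last joint's range is limited). The gripper opens to 87 mm and grips with 3 to 60 N. Pads are 19 mm wide; open, the fingers measure 117 mm over their backs; the gripper's body (75 mm by 190 mm) begins 51 mm behind the grasp point.
Start: joints at [-73.791, 18.392, -4.016, 83.108, 1.295, 78.541, -3.26], TCP at [0.173, 0.627, 0.223] pointing down, gripper open.
Joint ranges: [-163.93, 163.93], [-17.29, 119.83], [-79.2, 71.16], [3.27, 140.29], [-89.18, 269.18], [5.43, 117.66], [-154.24, 154.24]. Speed limits (degrees/s): [147.25, 147.25, 180, 180, 180, 180, 180].

### API

Orientations are given as [roll, pitch, yaw] about the fixed x, y, z axes, in that order (R = Rz(yaw) Ry(pitch) Rx(roll)).
In Python, from cell import get_obs, read_camera, sign_off, silhouettes gives the robot as it stands.
- The arm moves only by the tool play_rows, never from a script. Its argument "steps" is a list that holds one entry, the list of rows, each a list of 7 numbers: the shift along the tool's x, y, z in m, then the turn, a rotation vector about the tool's x, y, z in rad, then the finger opening in m, from 0 to 0.087. A call has 1 to 12 rows; each row shifts and turns the commanded pose from where the row before left it, along the tool's axes as they then stand; what a row does not reach is not made up. A row lasts 1/10 s, in which the tool goes at most 50 mm and 8.59 degrees, less where a joint would pass 70% of its speed; a pose out of reach is approached as far as the arm can. A call is refused whole if a number of a shift passes 0.05 or a number of a turn 0.15, either way. A call with a gripper value outside its range is refused whole. The fingers move at their own pace and stop on an object; "force" is the grip in N (left out, the last holds). Time passes only in rows, so rows that do not move let the fingers close. It gives the time, the measured TCP pose, the force, the opening and the grip force at its end, in the units of the state.
- get_obs(): the state, without advancing time (a new reading comes with each control period).
- read_camera(name): name is "scene" or "side" or "wrist"; returns a dict with "frame" (400x640x3 uint8, red, green, blue), "intrinsics" (3x3 intrinsics, pixels), "k1" (the pictures are not rectified: a ray, as slopes to the right and down, at radius r is drawn at 1 + k1 r^2 times it, then the intrinsics apply), "view" (4x4, takes a point from world to camera coordinates). Camera axes: x right, y up, looking along -z (the intrinsics and any distortion apply to the point x, -y, -z); pixel columns grow to the right and rows downward; lengths in m; the calibration is good to about 2 mm. A picture is of the moment at which its call begins. There is no depth.
- sign_off(): hands the job in; it is judged then, once.
Trained networks look in the newest picture that a camera, given by its name, has taken for a name from the list of things; names that differ only in an ending like _2 or _b are one class to them, and where a whole thing is asked for, a point or a joint stands for the part that bears it (a point fixed in the world has none). Each returns a list of dicts, best first, with "p" (0 to 1); they miss things now and then, are a little off and sometimes report something else, mostly with a low value. They report only what shows in the picture. A call takes as long as a camera call. They do not tell look-alikes from the thing itself.
- silhouettes(camera, name): "pixels" (400x640 bool, what is visible of it) and "extent" ([left, top, right, bottom] in pixels, round what is visible of it).
The state is a dict: "time_s": time; "qpos": joint angles; "joint_velocities": joint speeds; "effort": joint torques, N m; "tool_pos": TCP position; "tool_rot": TCP orientation; "force": force on the tool from outside, world axes, zero at the start; "wrist_torque": the same for the moment, N m; "grip_width": finger opening in m; "grasp_force": force on a finger pad.
Only numpy, scipy, OpenCV 4.12 (cv2) and the standard library are available. Lean on these libraries where they do the work, as an engineer would, in place of code of your own. Each camera call takes 0.05 s, during which the arm holds its last target. There are 200 camera calls.

## Working session

There is one attempt and no reset: what is moved stays moved. The work goes in short steps, Python scripts to look and compute and a tool call to move; the robot and the scene stay as the last step left them, time stands still between calls to the robot, and variables do not carry over. Pictures are saved under pics/ and viewed, at most 10 in all, crops included, and the job is handed in when it is done.

Besides the shell and the picture viewer there is one more tool, called after "Emit:" as a command line: name --argument value ..., lists and objects as JSON in quotes. play_rows: Moves the arm, as the interface text tells. Its arguments: {"type":"object","properties":{"steps":{"type":"array","items":{"type":"array","items":{"type":"array","items":{"type":"number"}}}},"force":{"type":"number"}},"required":["steps"]}

```bash
mkdir -p pics; cat > h.py <<'E'
import numpy as np,cv2
from cell import *
def shot(n,f=None):
    c=read_camera(n)
    if f: cv2.imwrite('pics/'+f,c['frame'][:,:,::-1])
    return c
def ray(c,uv):
    K=np.array(c['intrinsics']);V=np.array(c['view'])
    p=(np.array([uv[0],uv[1],1.]));d=np.linalg.solve(K,p)[:2];s=d.copy()
    for _ in range(20): s=d/(1+c['k1']*(s@s))
    R=V[:3,:3];return -R.T@V[:3,3], R.T@np.array([s[0],-s[1],-1])
def at(c,uv,z):
    o,d=ray(c,uv);return (o+d*(z-o[2])/d[2]).round(4)
def proj(c,P):
    P=np.atleast_2d(P);V=np.array(c['view']);q=P@V[:3,:3].T+V[:3,3]
    s=np.c_[q[:,0]/-q[:,2],-q[:,1]/-q[:,2]];s=s*(1+c['k1']*(s**2).sum(1,keepdims=True))
    K=np.array(c['intrinsics']);return s@K[:2,:2].T+K[:2,2]
E
python3 - <<'E'
from h import *
for n in ['scene','side']:
    c=shot(n,n+'1.png')
    print(n,ray(c,(320,200)))
    for t in ['drawer','jig','small_drawer']:
        for s in silhouettes(n,t): print(t,round(s['p'],2),s['extent'])
E
```

```text
scene (array([0.9989908 , 0.03141869, 0.9705998 ]), array([-0.53271479, -0.03471357, -0.84570038]))
drawer 0.65 [380.2, 100.0, 481.6, 180.5]
drawer 0.65 [134.4, 98.7, 189.6, 181.7]
drawer 0.61 [464.1, 229.2, 537.6, 335.6]
drawer 0.55 [293.7, 201.6, 357.3, 304.7]
jig 0.91 [221.1, 197.7, 319.3, 267.5]
jig 0.51 [459.9, 179.6, 518.7, 224.8]
small_drawer 0.61 [456.4, 181.1, 518.8, 225.8]
side (array([-0.02548195, -0.86598928,  0.99530335]), array([ 0.32173603,  0.65220972, -0.68653628]))
drawer 0.91 [196.7, 150.0, 255.8, 214.1]
drawer 0.72 [291.4, 111.6, 364.3, 146.1]
drawer 0.66 [322.4, 173.6, 404.0, 229.2]
drawer 0.6 [278.1, 314.4, 385.3, 400.0]
jig 0.85 [327.4, 202.8, 407.2, 275.7]
small_drawer 0.88 [252.1, 125.2, 292.7, 158.8]
```

View pics/scene1.png

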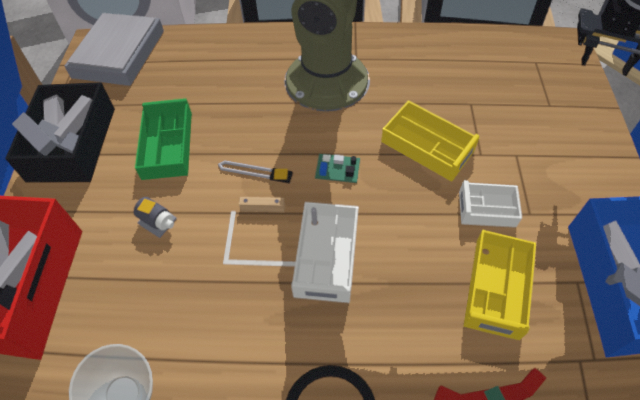

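View pics/side1.png

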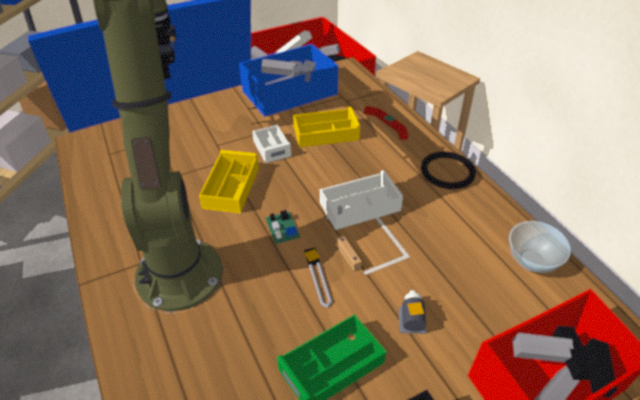

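Drawer-shaped candidates in the scene view are green (163,140), yellow (430,140), yellow (500,283), small white (490,205) and long white (325,250). The long white one fits: it is white, has the pin at about (314,215), and stands next to the batten (261,203) and the tape. I'll confirm that in an enlarged crop.

```bash
python3 - <<'E'
from h import *
c=shot('scene')
f=c['frame'][185:310,215:375][:,:,::-1]
cv2.imwrite('pics/crop1.png',cv2.resize(f,None,fx=4.6,fy=4.6,interpolation=cv2.INTER_CUBIC))
o=get_obs();print(o['tool_pos'],o['tool_rot'],o['time_s'],o['grip_width'],o['force'])
s=silhouettes('scene','drawer')
for d in s:
    print(d['extent'],at(c,((d['extent'][0]+d['extent'][2])/2,(d['extent'][1]+d['extent'][3])/2),.03))
print('tape corner',at(c,(225,262),0),'tape end',at(c,(234,212),0),at(c,(295,264),0),'batten',at(c,(240,198),.03),at(c,(281,198),.03))
print('drawer top', [at(c,p,.05) for p in [(303,205),(357,206),(352,292),(297,290)]],'pin',at(c,(314,207),.062))
E
```

```text
[0.17262038 0.62662848 0.22249601] [-1.79995092e+02  1.03942378e-03  1.64600802e+02] 0.45 0.087013800549477 [ 0.36011301 -0.34920423  1.00384242]
[293.5, 201.6, 356.2, 302.6] [0.5344 0.0059 0.03  ]
[464.0, 229.7, 536.2, 338.3] [0.6054 0.3624 0.03  ]
[133.7, 103.5, 190.2, 179.4] [ 0.2398 -0.3984  0.03  ]
tape corner [ 0.5458 -0.2082  0.    ] tape end [ 0.4211 -0.2027 -0.    ] [ 0.5483 -0.0577  0.    ] batten [ 0.4024 -0.1861  0.03  ] [ 0.4018 -0.0941  0.03  ]
drawer top [array([ 0.4321, -0.0427,  0.05  ]), array([0.4338, 0.0735, 0.05  ]), array([0.6304, 0.0608, 0.05  ]), array([ 0.6273, -0.0466,  0.05  ])] pin [ 0.4443 -0.0182  0.062 ]
```

View pics/crop1.png

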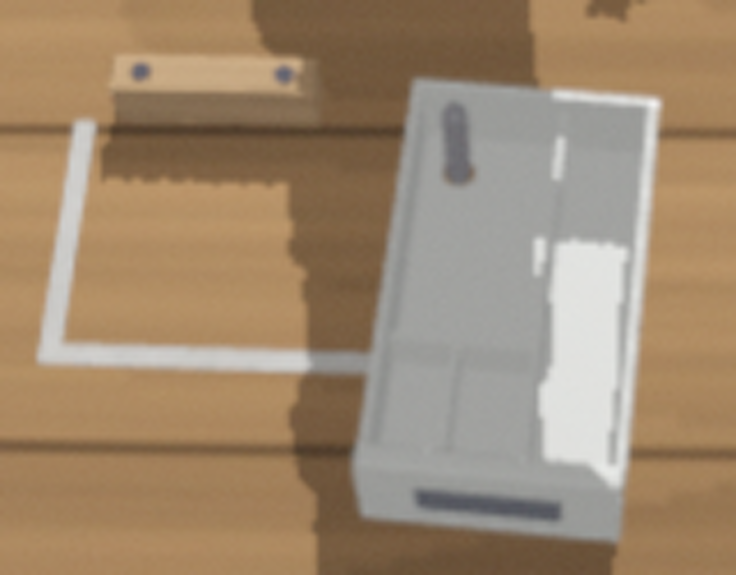

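The crop shows the long white drawer with the pin standing in it (crop (455,105), scene pixel (314,208)), the front panel with its label at the bottom, and the batten and tape on the left. It is the right one. The pin is at about (0.452,-0.020), which agrees with the batten and tape. The drawer points along +x and must swing clockwise. I'll push its +y side with closed fingers.

Emit:
play_rows --steps '[[[-0.0375,-0.027,0,0,0,0,0],[-0.0375,-0.027,0,0,0,0,0],[-0.0375,-0.027,0,0,0,0,0],[-0.0375,-0.027,0,0,0,0,0],[-0.0375,-0.027,0,0,0,0,0],[-0.0375,-0.027,0,0,0,0,0],[-0.0375,-0.027,0,0,0,0,0],[-0.0375,-0.027,0,0,0,0,0],[-0.0375,-0.027,0,0,0,0,0],[-0.0375,-0.027,0,0,0,0,0],[-0.0375,-0.027,0,0,0,0,0],[0,0,0,0,0,0,0]]]' --force 20

```text
time_s: 1.7
tool_pos: [0.4959, 0.2231, 0.2231]
tool_rot: [-179.9, 0.2, 163.9]
force: [-0.0, -0.5, -0.1]
grip_width: 0.0028
grasp_force: 0.0
```

Emit:
play_rows --steps '[[[-0.034,-0.024,0,0,0,0,0],[-0.034,-0.024,0,0,0,0,0],[-0.034,-0.024,0,0,0,0,0],[0,0,0.04,0,0,-0.12,0],[0,0,0.04,0,0,-0.12,0],[0,0,0,0,0,0,0]]]'

```text
time_s: 2.3
tool_pos: [0.5665, 0.1336, 0.1371]
tool_rot: [-179.8, -0.6, 178.4]
force: [-0.5, -0.5, -0.2]
grip_width: 0.0005
grasp_force: 0.0
```

```bash
python3 - <<'E'
from h import *
c=shot('side','side2.png')
f=c['frame'][80:300,180:460][:,:,::-1]
cv2.imwrite('pics/side2.png',cv2.resize(f,None,fx=2.7,fy=2.7))
o=get_obs();print(o['tool_pos'],o['tool_rot'])
# predicted drawer top corners for pin P, yaw th
P=np.array([.452,-.020])
m=[s['pixels'] for s in silhouettes('scene','drawer')]
E
```

```text
[0.56853418 0.1343126  0.14042607] [-179.89976407   -0.30802934  178.22938591]
```

View pics/side2.png

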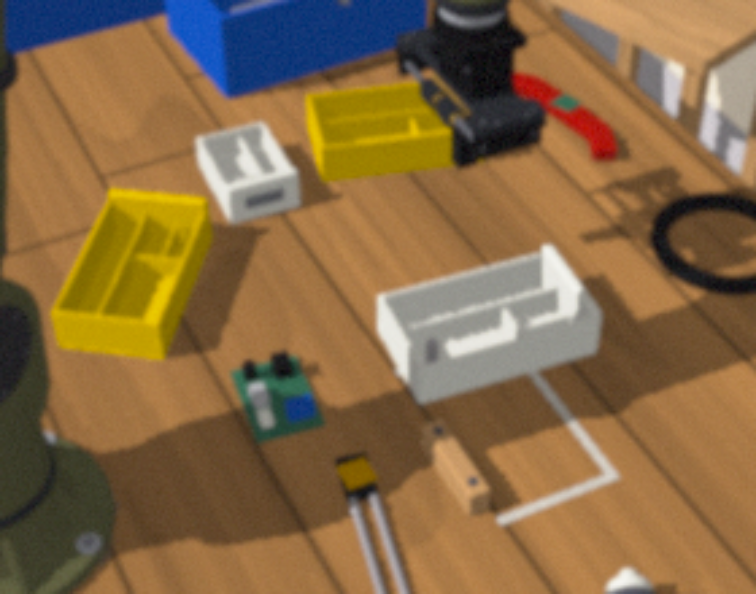

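The view shows the gripper (crop (480,110)) clear on the +y side of the long drawer (crop (490,320)), with the yellow and small white drawers well away. Now I'll descend and approach.

Emit:
play_rows --steps '[[[0,0,0.04,0,0,0,0],[0,0,0.04,0,0,0,0],[-0.002,0,0.038,0,0,0,0],[0,0,0,0,0,0,0],[0,-0.02,0,0,0,0,0],[0,-0.015,0,0,0,0,0],[0,0,0,0,0,0,0],[0,0,0,0,0,0,0]]]'

```text
time_s: 3.2
tool_pos: [0.5731, 0.0996, 0.0267]
tool_rot: [179.9, 0.2, 178.3]
force: [0.1, -0.2, -0.0]
grip_width: 0.0005
grasp_force: 0.0
```

Emit:
play_rows --steps '[[[0,-0.006,0.002,0,0,0,0],[0,-0.005,0,0,0,0.03,0],[-0.0063,-0.0074,0,0,0,0.06,0],[-0.0063,-0.0074,0,0,0,0.06,0],[-0.0063,-0.0074,0,0,0,0.06,0],[-0.0063,-0.0074,0,0,0,0.06,0],[-0.0063,-0.0074,0,0,0,0.06,0],[-0.0063,-0.0074,0,0,0,0.06,0],[0,0,0,0,0,0,0],[0,0,0,0,0,0,0]]]'

```text
time_s: 4.2
tool_pos: [0.5987, 0.0373, 0.0224]
tool_rot: [-180.0, -0.0, 156.0]
force: [-0.4, 0.8, -0.7]
grip_width: 0.0005
grasp_force: 0.0
```

```bash
python3 - <<'E'
from h import *
c=shot('scene')
f=c['frame'][150:330,200:440][:,:,::-1]
cv2.imwrite('pics/s3.png',cv2.resize(f,None,fx=3.2,fy=3.2))
E
```

```text
(no output)
```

View pics/s3.png

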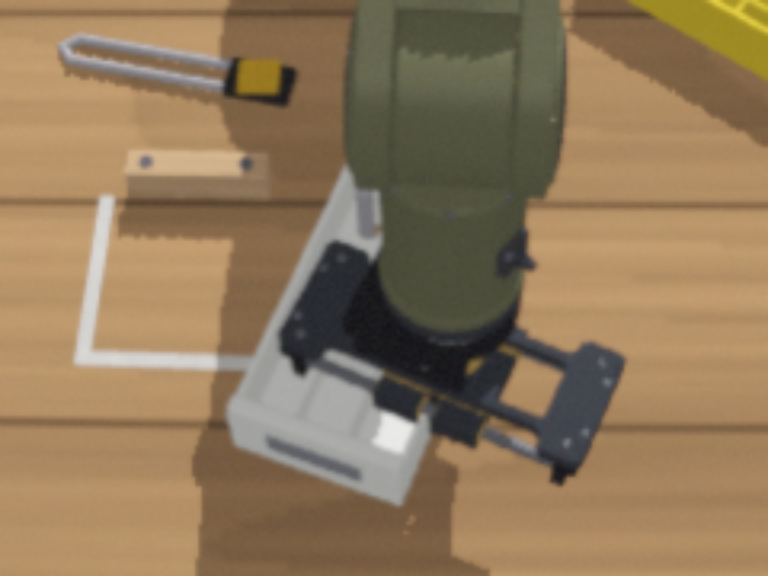

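The drawer has swung about 20° on its pin (pin at crop (367,210)). The fingers are on its +y side and the drawer is flat. I'll continue the arc.

Emit:
play_rows --steps '[[[-0.0063,-0.0074,0,0,0,0.06,0],[-0.0063,-0.0074,0,0,0,0.06,0],[-0.0063,-0.0074,0,0,0,0.06,0],[-0.0063,-0.0074,0,0,0,0.06,0],[-0.0063,-0.0074,0,0,0,0.06,0],[-0.0063,-0.0074,0,0,0,0.06,0],[-0.0063,-0.0074,0,0,0,0.06,0],[-0.0063,-0.0074,0,0,0,0.06,0],[-0.0063,-0.0074,0,0,0,0.06,0],[-0.0063,-0.0074,0,0,0,0.06,0],[0,0,0,0,0,0,0],[0,0,0,0,0,0,0]]]'

```text
time_s: 5.45
tool_pos: [0.6002, -0.0578, 0.0225]
tool_rot: [-180.0, -0.1, 121.7]
force: [0.4, -0.4, -0.1]
grip_width: 0.0007
grasp_force: 0.0
```

Emit:
play_rows --steps '[[[-0.0063,-0.0074,0,0,0,0.06,0],[-0.0063,-0.0074,0,0,0,0.06,0],[-0.0063,-0.0074,0,0,0,0.06,0],[-0.0063,-0.0074,0,0,0,0.06,0],[-0.0063,-0.0074,0,0,0,0.06,0],[-0.0063,-0.0074,0,0,0,0.06,0],[-0.0063,-0.0074,0,0,0,0.06,0],[-0.0063,-0.0074,0,0,0,0.06,0],[0,0,0,0,0,0,0],[0,0,0,0,0,0,0]]]'

```text
time_s: 6.45
tool_pos: [0.5617, -0.1239, 0.0223]
tool_rot: [-179.9, -0.1, 94.3]
force: [0.0, 0.5, -0.1]
grip_width: 0.0003
grasp_force: 0.0
```

```bash
python3 - <<'E'
from h import *
c=shot('scene')
f=c['frame'][150:330,200:440][:,:,::-1]
cv2.imwrite('pics/s4.png',cv2.resize(f,None,fx=3.2,fy=3.2))
o=get_obs();print(o['force'])
E
```

```text
[0.33819281 0.06780426 0.01556189]
```

View pics/s4.png

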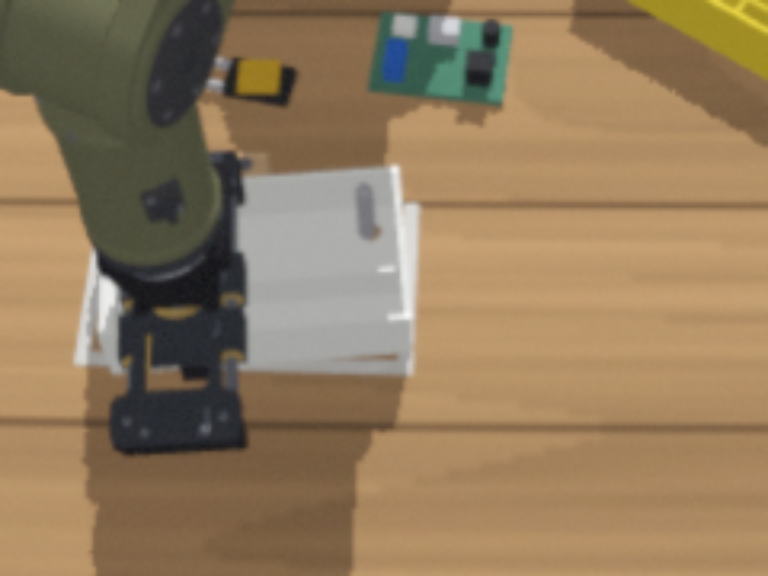

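The drawer now lies almost along the tape, with its top rear edge at crop (400,170–370) and the pin at (367,210). I'll give it a small last nudge, then back off and lift.

Emit:
play_rows --steps '[[[0,-0.002,0,0,0,0.03,0],[0,-0.002,0,0,0,0,0],[0,0,0,0,0,0,0]]]'

```text
time_s: 6.8
tool_pos: [0.5587, -0.1255, 0.0228]
tool_rot: [179.9, 0.0, 92.4]
force: [3.6, -1.2, 0.3]
grip_width: 0.0005
grasp_force: 1.2
```

Emit:
play_rows --steps '[[[0,0.01,0,0,0,0,0],[0,0.03,0,0,0,0,0],[0,0.03,0,0,0,0,0],[0,0,0,0,0,0,0],[0,0,-0.04,0,0,0,0],[0,0,-0.04,0,0,0,0],[0,0.02,-0.04,0,0,0,0],[0.04,0.02,0,0,0,0,0],[0.04,0.02,0,0,0,0,0],[0.04,0.02,0,0,0,0,0],[0.04,0.02,0,0,0,0,0],[0,0,0,0,0,0,0]]]'

```text
time_s: 8.0
tool_pos: [0.7219, 0.0529, 0.1406]
tool_rot: [-179.9, -0.3, 93.1]
force: [0.7, 1.4, -0.7]
grip_width: 0.0006
grasp_force: 0.0
```

```bash
python3 - <<'E'
from h import *
c=shot('scene');print(get_obs()['tool_pos'],get_obs()['force'])
f=c['frame'][150:330,200:440][:,:,::-1]
cv2.imwrite('pics/s5.png',cv2.resize(f,None,fx=3.2,fy=3.2))
c=shot('side')
f=c['frame'][100:330,180:460][:,:,::-1]
cv2.imwrite('pics/s6.png',cv2.resize(f,None,fx=2.6,fy=2.6))
E
```

```text
[0.72093716 0.04779173 0.14084873] [-0.03636252 -1.31408261 -0.20113962]
```

View pics/s6.png

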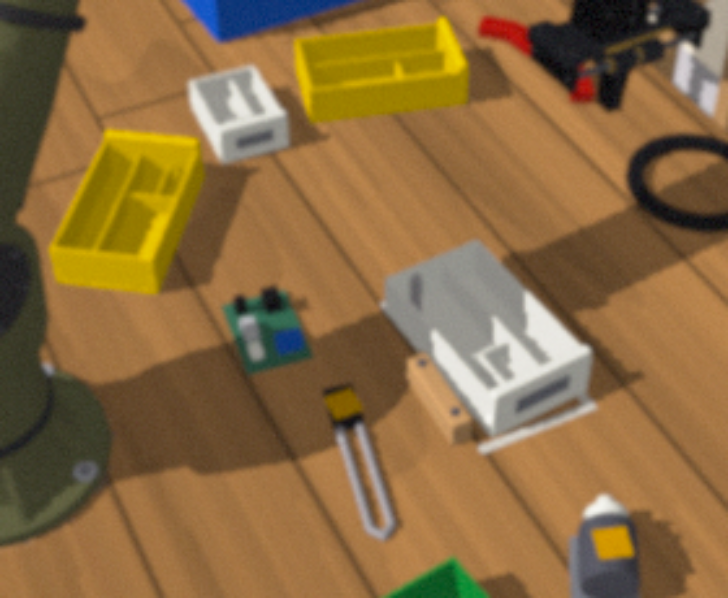

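View pics/s5.png

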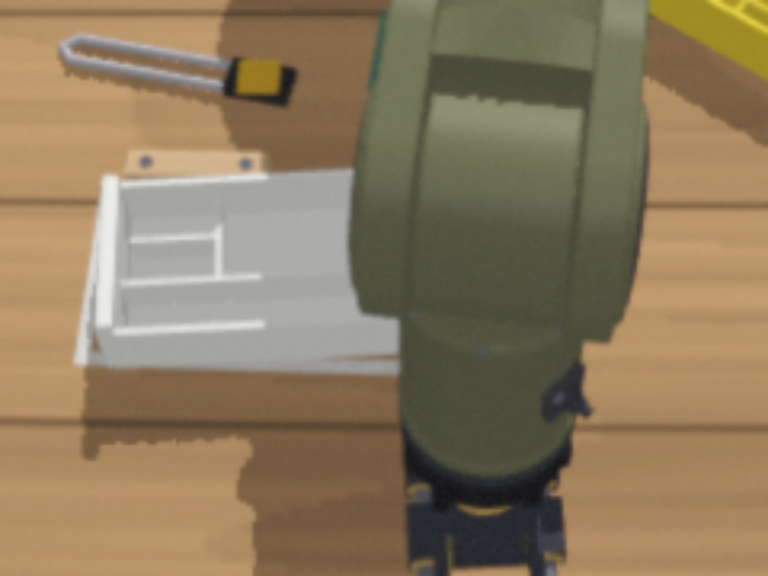

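Both views show the drawer flat in its bay, about 2–3° off the batten (its edge runs crop (120,182) to (265,177) beside the batten at (195,160)). The pin is still in place at side-crop (415,290), and the small drawer is untouched at (238,115). The arm is clear of everything.

```bash
python3 -c "
from cell import *
print(sign_off())"
```

```text
the job is handed in; nothing more can be done
None
```

The long drawer was swung about its pin to lie flat along the batten in its taped bay, roughly 2–3° off by eye, with the small drawer untouched and the arm clear; I handed the job in, and the sign-off gave no verdict.

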